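# Refit the service cover of a chromatography module

## Robot

A 6-joint arm with a two-finger parallel gripper is mounted at the origin on the work surface. World frame = base frame: x ahead of the robot, y to its left, z up, the work surface at z = 0. Lengths are in m, angles in rad, forces in N, time in s.
With the tool pointing down it reaches from about 0.35 to 0.975 m from the base axis. Payload 4.9 kg.
Tool frame: the origin (TCP) lies at the very end of the fingers, on their centre line; the grasp point (between the pads) lies 19 mm behind it; z points along the fingers, y is the line along which they close (so a half turn about z gives the same grasp; the last joint's range is limited). The gripper opens to 85 mm and grips with 20 to 120 N. Pads are 22 mm wide; open, the fingers measure 114 mm over their backs; the gripper's body (76 mm by 85 mm) begins 54 mm behind the grasp point. The pads swing forward as they close: fully open they stand 13 mm farther back than shut.
Start: joints at [-1.427, 0.053, 1.613, -0, 1.476, -0.119], TCP at [0.162, -0.604, 0.231] pointing down, gripper open.
Joint ranges: [-3.01, 3.01], [-1.01, 2.22], [0.06, 2.58], [-1.02, 4.17], [0.09, 2.62], [-3.14, 3.14]. Speed limits (rad/s): [2.57, 2.57, 3.14, 3.14, 3.14, 3.14].

## Interface

Orientations are given as a rotation vector (axis times angle).
In Python, from station import get_obs, get_image, get_calibration, finish_job gives the robot as it stands.
- The arm moves only by the tool servo_tool, never from a script. Its argument "increments" is a list of rows, each a list of 5 numbers: the opening, from 0 (shut) to 1 (fully open), then the shift along the tool's x, y, z in mm, then the turn about the tool's z in degrees. In form: [[jaw, tx, ty, tz, spin], ...]. A call has 1 to 12 rows; each row shifts and turns the commanded pose from where the row before left it, along the tool's axes as they then stand; what a row does not reach is not made up. A row lasts 1/8 s, in which the tool goes at most 62.5 mm and 10.7 degrees, less where a joint would pass 70% of its speed; a pose out of reach is approached as far as the arm can. A call is refused whole if a number of a shift passes 62.5 or a number of a turn 10.7, either way. A call with a gripper value outside its range is refused whole. The fingers move at their own pace and stop on an object; "force" is the grip in N (left out, the last holds). Time passes only in rows, so rows that do not move let the fingers close. It gives the time, the measured TCP pose, the force, the opening and the grip force at its end, in the units of the state.
- get_obs(): the state, without advancing time (a new reading comes with each control period).
- get_image(name): name is "scene" or "top" or "wrist"; returns the picture (400x640x3 uint8, red, green, blue); there is no depth.
- get_calibration(name): a dict with "fx", "fy", "cx", "cy" (pixels), "R" (3x3) and "t" (3): a world point X has camera coordinates R X + t; the wrist camera has in their place "mount" (4x4, takes a point from camera to tool coordinates, whose origin is the TCP and whose axes are the flange's). Camera axes: x right, y down, z forward; pixel columns grow to the right and rows downward; lengths in m; the calibration is good to about 2 mm. A picture is of the moment at which its call begins: read the wrist's pose just before it. get_calibration takes no time and is no camera call.
- finish_job(): hands the job in; it is judged then, once.
The state is a dict: "t": time; "q": joint angles; "dq": joint speeds; "effort": joint torques, N m; "tool_pos": TCP position; "tool_rot": TCP orientation; "contact_force": force on the tool from outside, world axes, zero at the start; "wrist_torque": the same for the moment, N m; "opening": finger opening in m; "grip_force": force on a finger pad.
Only numpy, scipy, OpenCV 4.12 (cv2) and the standard library are available. Lean on these libraries where they do the work, as an engineer would, in place of code of your own. Each camera call takes 0.05 s, during which the arm holds its last target. There are 200 camera calls.

## Task

Take the blue cover with the black handle out of the panel rack and refit it on the open instrument: handle upwards, both steel pins through its two holes, lowered gently until it lies fully home and flat on the deck, then let go. It stands on edge in the rack, so lay it down on the grey mat first and take it again by its handle. Leave the grey spare panel, the amber bottle, the white jar and the vial block where they stand.

Things in the scene. Friction and masses are not known exactly. Their poses are not given: they have to be found in the camera images.
- cover: Blue plate 150 (x) x 100 (y) x 6 (z) mm, 0.2 kg. Origin: centre of its underside; z points out of the outer face, which bears the handle. Two 14 mm through holes at x = +-60, y = +36 mm. It starts upright in one of the two rack slots on its -y edge: the +y edge, with the holes, is on top, 110 mm above the bench; the handle faces the rack's -y side.
- handle (a point): Middle of the cover's black bar handle, 30 mm above the underside, over its centre; axes as the cover. The bar runs along x: 84 mm long, 14 wide (y), from 24 to 35 mm above the underside, on two feet at x = +-34.
- seat (a point): Where the cover's origin must come to lie, on the instrument's deck 55 mm above the bench, axes as the cover's when seated. Two steel pins, 10 mm in diameter, 17 mm high with tapered tips, stand on the deck at x = +-60, y = +36 mm of this point, so the cover fits one way round only.
- housing: Fixed ivory instrument with an open bay on top, 200 (x) x 150 (y) mm, deck 55 mm high; origin at the centre of its underside. The seat is at x = -18 mm. A grey valve block, 32 (x) x 100 (y) mm, rises 51 mm above the deck at x = +83 mm, 10 mm from the seated cover's short edge.
- rack: Fixed white rack, 170 (x) x 125 (y) mm; origin at the centre of its underside. Two slots along its x at y = -40 and +40 mm, 9 mm wide, between walls that reach 40 mm above the bench; slot floor 10 mm above the bench. One holds the cover, the other the spare, in either order.
- mat: Fixed grey mat lying free on the bench, 190 (x) x 170 (y) x 3 mm thick, a clear place to lay the cover; origin at the centre of its underside.
- spare: Grey plate without handle, 150 x 100 x 6 mm, upright in the other slot, same axes as the cover. To be left alone.
- amber: Amber bottle, 72 mm in diameter, 165 mm high; origin at the centre of its underside. To be left alone.
- jar: White jar with blue cap, 72 mm in diameter, 110 mm high; origin at the centre of its underside. To be left alone.
- vials: Blue block 50 (x) x 90 (y) x 30 mm with glass vials up to 48 mm high; origin at the centre of its underside. To be left alone.
There are look-alikes about, which are no part of the job. Leave any brown or red look-alike of the rack alone.

How it is judged:
On the way, in this order (a step that is already met when the one before it is completed fails the run):
1. the cover is lifted clear of the rack (height (world z) of cover above 0.12 m and contact force between cover and rack below 0.01 N), for 0.1 s.
2. the cover lies flat on the mat, handle up, let go for a new grip (height (world z) of cover below 0.012 m and angle between cover's own z axis and vertical below 0.12 rad and contact force between cover and mat above 0.1 N and contact force between cover and the fingers below 0.05 N), for 0.1 s.
At the end, for the whole second after the job is handed in: The cover lies at rest on the instrument's deck, handle up: its origin within 5 mm of the seat sideways and 3 mm in height, tilted less than 0.04 rad, turned less than 0.08 rad from the seat's x axis, pins through the holes (horizontal distance between cover and seat below 0.005 m and z of cover in the frame of seat between -0.003 and 0.003 m and angle between cover's own z axis and vertical below 0.04 rad and angle between the x axis of cover and the x axis of seat, either way round below 0.08 rad and linear speed of cover below 0.02 m/s); the robot touches nothing.
It fails at once if a bystander (spare panel, amber bottle, jar, vial block) is moved more than 30 mm (distance of any of spare, amber, jar, vials from where it was at the start of the episode above 0.03 m).
It fails at once if a bottle or jar is tipped by more than 0.4 rad (angle between any of amber, jar's own z axis and vertical above 0.4 rad).
It fails at once if the cover is dropped or slammed onto the instrument (faster than 0.4 m/s within 30 mm of its seat) (distance between cover and seat below 0.03 m and linear speed of cover above 0.4 m/s).
It also fails if it takes over 64 s, if anything falls off the work surface, if the arm or the gripper's body presses on something with over 40 N, if the wrist force passes 120 N, or if a joint passes its speed limit or range.

## Working session

There is one attempt and no reset: what is moved stays moved. The work goes in short steps, Python scripts to look and compute and a tool call to move; the robot and the scene stay as the last step left them, time stands still between calls to the robot, and variables do not carry over. Pictures are saved under pics/ and viewed, at most 10 in all, crops included, and the job is handed in when it is done.

Besides the shell and the picture viewer there is one more tool, called after "Request:" in YAML: its name, and indented under it one key for each argument. servo_tool: Moves the arm, as the interface text tells. Its arguments: {"type":"object","properties":{"increments":{"type":"array"},"force":{"type":"number"}},"required":["increments"]}

```bash
mkdir -p pics
cat > h.py <<'E'
import numpy as np, cv2
from scipy.spatial.transform import Rotation as Ro
from station import *
def save(n,f):
    im=get_image(n); cv2.imwrite('pics/'+f,im[:,:,::-1]); return im
def ray(n,u,v,z):
    c=get_calibration(n);R=np.array(c['R']);t=np.array(c['t'])
    d=R.T@np.array([(u-c['cx'])/c['fx'],(v-c['cy'])/c['fy'],1]);o=-R.T@t
    return o+d*(z-o[2])/d[2]
def proj(n,X):
    c=get_calibration(n);p=np.array(c['R'])@np.array(X)+np.array(c['t'])
    return np.array([c['fx']*p[0]/p[2]+c['cx'],c['fy']*p[1]/p[2]+c['cy']])
E
python3 -c "
from h import *
save('top','t1.png');save('scene','s1.png')
for n in('top','scene'):
  c=get_calibration(n);print(n,c['fx'],-np.array(c['R']).T@c['t'],np.round(c['R'],3).tolist())
o=get_obs();print(o['t'],Ro.from_rotvec(o['tool_rot']).as_matrix().round(3))
print(get_calibration('wrist'))
"
```

```text
top 461.1012451933915 [0.36098043 0.02542346 1.45939888] [[0.025, -1.0, 0.007], [-0.997, -0.025, -0.068], [0.068, -0.005, -0.998]]
scene 415.9287072095627 [1.02691666 0.98251203 0.80088153] [[-0.868, 0.497, 0.014], [0.268, 0.492, -0.829], [-0.419, -0.715, -0.56]]
0.1 [[ 0.966  0.26  -0.   ]
 [ 0.26  -0.966  0.002]
 [ 0.    -0.002 -1.   ]]
{'fx': 308.1821616220685, 'fy': 308.1821616220685, 'cx': 316.15044042904157, 'cy': 196.4669420821973, 'mount': array([[ 2.10818495e-04, -9.47239852e-01, -3.20525536e-01,
         8.29177981e-02],
       [ 9.99999818e-01,  3.81072449e-04, -4.68444903e-04,
        -9.87365891e-04],
       [ 5.65873132e-04, -3.20525379e-01,  9.47239759e-01,
        -1.43118272e-01],
       [ 0.00000000e+00,  0.00000000e+00,  0.00000000e+00,
         1.00000000e+00]])}
```

View pics/t1.png

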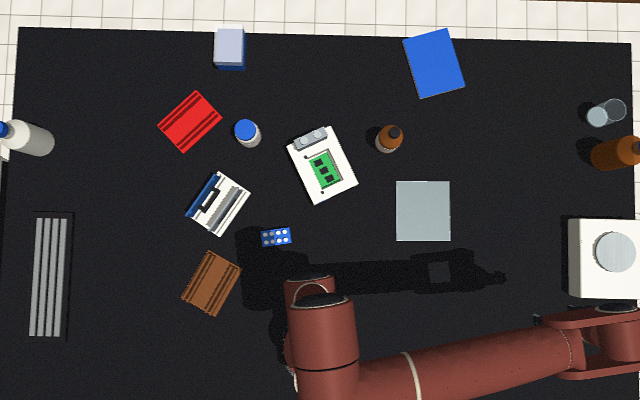

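View pics/s1.png

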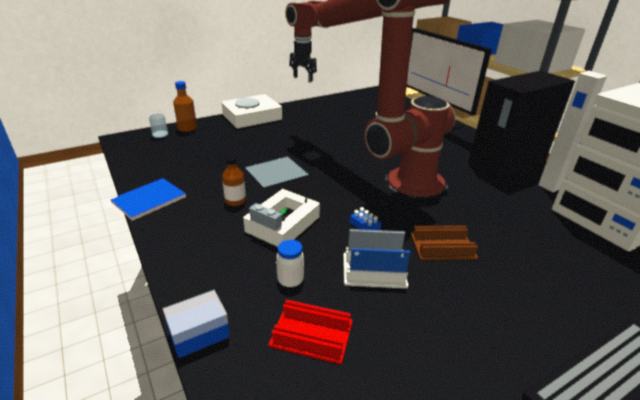

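The top view shows the white rack at about (218,204), the housing at (322,165) and the mat at (423,211). The cover is in the upper-left slot, with its handle facing the spare. I'll enlarge it for corner measurements.

```bash
python3 -c "
import cv2
a=cv2.imread('pics/t1.png')
x=cv2.resize(a[160:250,175:265],None,fx=6,fy=6,interpolation=cv2.INTER_CUBIC)
y=cv2.resize(a[115:215,275:367],None,fx=6,fy=6,interpolation=cv2.INTER_CUBIC)
import numpy as np
c=np.zeros((600,800,3),np.uint8)
c[:360,:360]=cv2.resize(x,(360,360)) if 0 else cv2.resize(a[165:240,180:255],(360,360),interpolation=cv2.INTER_CUBIC)
c[:480,368:800]=cv2.resize(a[120:210,281:362],(432,480),interpolation=cv2.INTER_CUBIC)
cv2.imwrite('pics/c1.png',c)
"
```

```text
(no output)
```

View pics/c1.png

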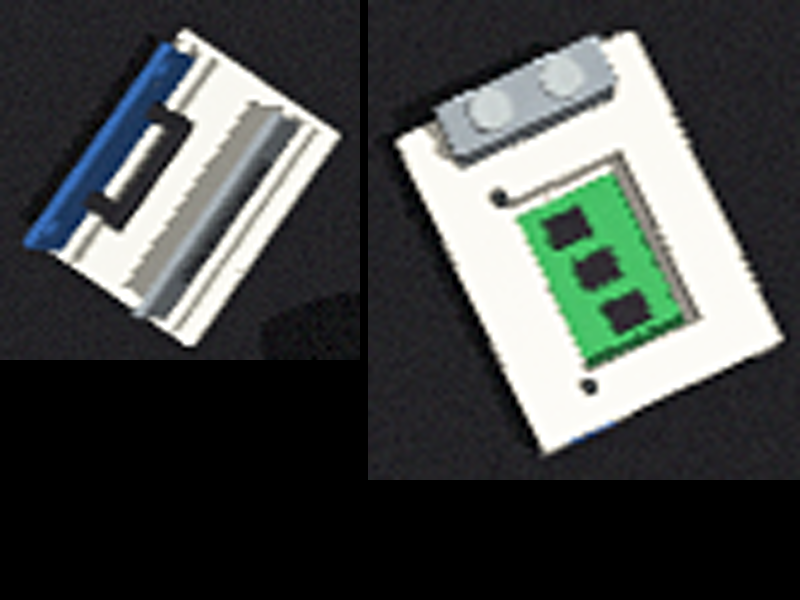

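```bash
python3 -c "
from h import *
L=lambda u,v,z:ray('top',180+u/4.8,165+v/4.8,z)
R=lambda u,v,z:ray('top',212+u/5.333,120+v/5.333,z)
a=L(25,240,.11);b=L(163,42,.11);print('back top edge',a,b,np.linalg.norm(b-a),np.degrees(np.arctan2(*(b-a)[1::-1])))
a=L(120,230,.067);b=L(195,122,.067);print('bar',a,b,np.linalg.norm(b-a),np.degrees(np.arctan2(*(b-a)[1::-1])))
for z in(0.01,.04):
  p=[L(*q,z) for q in((182,28),(341,135),(192,347))];print(z,p,np.linalg.norm(p[0]-p[1]),np.linalg.norm(p[2]-p[1]),(p[0]+p[2])/2, np.degrees(np.arctan2(*(p[1]-p[2])[1::-1])))
p=R(589,385,.065);q=R(500,197,.065);print('pins',p,q,np.linalg.norm(p-q),np.degrees(np.arctan2(*(q-p)[1::-1])))
for h in((397,142),(635,32),(782,338),(545,453)):print(R(*h,.055))
for m in((396,181),(450,181),(450,241),(396,241)):print('mat',ray('top',*m,.003))
"
```

```text
back top edge [0.39553086 0.39592106 0.11      ] [0.51878029 0.31688316 0.11      ] 0.14641520004310138 -32.6714084710826
bar [0.40438548 0.34844897 0.067     ] [0.47361359 0.30402955 0.067     ] 0.08225336713357884 -32.68578633218284
0.01 [array([0.54005495, 0.32636521, 0.01      ]), array([0.47207462, 0.21944393, 0.01      ]), array([0.33110932, 0.31172495, 0.01      ])] 0.12670234784075615 0.16848442755926504 [0.43558213 0.31904508 0.01      ] -33.21021863277663
0.04 [array([0.53634842, 0.32013625, 0.04      ]), array([0.46977517, 0.21542805, 0.04      ]), array([0.3317276 , 0.30579902, 0.04      ])] 0.12407983274344334 0.16499709711538393 [0.43403801 0.31296763 0.04      ] -33.21021863277665
pins [ 0.47613307 -0.00421678  0.065     ] [0.58267855 0.04919548 0.065     ] 0.11918392939176604 26.625044495662518
[0.61472094 0.10956345 0.055     ]
[ 0.6825585  -0.02624278  0.055     ]
[ 0.50680709 -0.11457757  0.055     ]
[0.43732074 0.01981496 0.055     ]
mat [ 0.52280131 -0.23841202  0.003     ]
mat [ 0.52715007 -0.41031158  0.003     ]
mat [ 0.33703821 -0.41117955  0.003     ]
mat [ 0.33287734 -0.24079924  0.003     ]
```

Measurements agree with the given sizes: the cover plane is at (0.456, 0.353) with yaw -33°, rack 168x127 mm, pins 119 mm apart. I'll turn the tool to yaw 147° and raise it.

Request:
servo_tool:
  increments:
    - [1,0,0,-6,-10.7]
    - [1,0,0,-6,-10.7]
    - [1,0,0,-6,-10.7]
    - [1,0,0,-6,-10.7]
    - [1,0,0,-6,-10.7]
    - [1,0,0,-6,-10.7]
    - [1,0,0,-6,-10.7]
    - [1,0,0,-6,-10.7]
    - [1,0,0,-6,-10.7]
    - [1,0,0,-6,-10.7]
    - [1,0,0,-6,-10.7]
    - [1,0,0,-6,-10.7]

```text
t: 1.6
tool_pos: [0.1623, -0.6032, 0.3027]
tool_rot: [-0.976, -2.986, -0.002]
contact_force: [-0.3, -0.3, 0.3]
opening: 0.0855
grip_force: 0.0
```

```bash
cat >> h.py <<'E'
def pose():
    o=get_obs();R=Ro.from_rotvec(o['tool_rot']).as_matrix();return np.array(o['tool_pos']),R
def go(*targets):
    # each (x,y,z,yaw of tool x in deg): shift in mm in the present tool axes, then spin
    p,R=pose();y=np.degrees(np.arctan2(R[1,0],R[0,0]))
    print('at',p.round(4),'yaw',y.round(2),'t',get_obs()['t'])
    for t in targets:
        print('shift',(1e3*R.T@(np.array(t[:3])-p)).round(1),'spin',round((y-t[3]+180)%360-180,2)); p=np.array(t[:3])
E
python3 -c "
from h import *
go((.5,-.2,.3,147.1),(.456,.353,.2,147.1))"
```

```text
at [ 0.1623 -0.6032  0.3027] yaw 143.81 t 1.6
shift [-34.4 524.8   3.2] spin -3.29
shift [361.9 420.2 100.7] spin -3.29
```

Request:
servo_tool:
  increments:
    - [1,-3,47,0,0]
    - [1,-3,47,0,0]
    - [1,-3,47,0,0]
    - [1,-3,47,0,0]
    - [1,-3,47,0,0]
    - [1,-3,48,0,0]
    - [1,-3,48,0,0]
    - [1,-3,48,0,0]
    - [1,-3,48,0,0]
    - [1,-3,48,0,0]
    - [1,-3,48,0,0]
    - [1,0,0,0,-3.3]

```text
t: 3.1
tool_pos: [0.5015, -0.2003, 0.3026]
tool_rot: [-0.889, -3.012, -0.001]
contact_force: [-0.2, -1.0, -0.3]
opening: 0.0854
grip_force: 0.0
```

```bash
python3 -c "
from h import *
go((.456,.353,.2,147.1))"
```

```text
at [ 0.5015 -0.2003  0.3026] yaw 147.11 t 3.1
shift [338.5 439.9 103.2] spin 0.01
```

Request:
servo_tool:
  increments:
    - [1,34,44,0,0]
    - [1,34,44,0,0]
    - [1,34,44,0,0]
    - [1,34,44,0,0]
    - [1,34,44,0,0]
    - [1,34,44,0,0]
    - [1,34,44,10,0]
    - [1,34,44,10,0]
    - [0.7,34,44,20,0]
    - [0.7,32.5,44,20,0]
    - [0.7,0,0,23,0]
    - [0.7,0,0,20,0]

```text
t: 4.6
tool_pos: [0.4577, 0.3509, 0.1985]
tool_rot: [-0.897, -3.01, 0.002]
contact_force: [-0.2, -0.9, -0.5]
opening: 0.0598
grip_force: 0.0
```

```bash
cat >> h.py <<'E'
def wcam():
    c=get_calibration('wrist');p,R=pose();T=np.eye(4);T[:3,:3]=R;T[:3,3]=p
    return c,T@np.array(c['mount'])
def wray(u,v,z,cT=None):
    c,M=cT or wcam();d=M[:3,:3]@np.array([(u-c['cx'])/c['fx'],(v-c['cy'])/c['fy'],1]);o=M[:3,3]
    return o+d*(z-o[2])/d[2]
def wproj(X,cT=None):
    c,M=cT or wcam();p=M[:3,:3].T@(np.array(X)-M[:3,3]);return np.array([c['fx']*p[0]/p[2]+c['cx'],c['fy']*p[1]/p[2]+c['cy']])
E
python3 -c "
from h import *
go((.456,.353,.08,147.1))
save('wrist','w1.png')
a=np.radians(-32.9);ex=np.array([np.cos(a),np.sin(a),0]);n=np.array([-np.sin(a),np.cos(a),0]);c=np.array([.456,.353,.11])
for i in(-1,1):
  for j in(-1,1):print(wproj(c+i*.075*ex+j*.003*n))
"
```

```text
at [0.4577 0.3509 0.1985] yaw 146.82 t 4.6
shift [  2.5   1.1 118.5] spin -0.28
[314.21239382 101.18532188]
[322.67452415 101.13705116]
[315.52761657 282.92385049]
[322.47555161 282.912368  ]
```

View pics/w1.png

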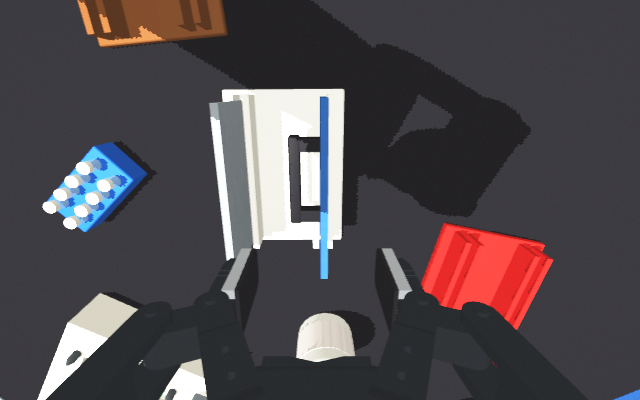

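The wrist view shows the cover's top edge at u≈320–328, v≈97–278, about 5 mm further along its normal than predicted. I'll measure again at rest.

```bash
python3 -c "
from h import *
get_image('top');get_image('top')
cT=wcam();im=get_image('wrist').astype(int)
m=(im[:,:,2]>im[:,:,0]+70)&(im[:,:,2]>110);m[:,:300]=0;m[:,350:]=0;m[300:]=0
vs,us=np.nonzero(m);print(vs.min(),vs.max())
for v in(vs.min()+3,190,vs.max()-3):
  u=us[vs==v];print(v,u.min(),u.max())
r=vs.max();l=vs.min()
f=lambda v:us[np.abs(vs-v)<3].min()/2+us[np.abs(vs-v)<3].max()/2+.5
A=wray(f(l+4),l,.11,cT);B=wray(f(r-4),r+1,.11,cT)
print(A,B,np.linalg.norm(A-B),(A+B)/2,np.degrees(np.arctan2(*(B-A)[1::-1])))
go((.456,.353,.08,147.1))
"
```

```text
96 277
99 321 329
190 322 328
274 322 329
[0.39439935 0.40008411 0.11      ] [0.52148515 0.31892922 0.11      ] 0.15078765010467868 [0.45794225 0.35950667 0.11      ] -32.56162711166347
at [0.4585 0.3499 0.2002] yaw 146.7 t 4.8
shift [  3.8   1.3 120.2] spin -0.4
```

Request:
servo_tool:
  increments:
    - [0.7,3,4,0,-0.7]
    - [0.7,3,3.5,20,0]
    - [0.7,0,0,30,0]
    - [0.7,0,0,20,0]
    - [0.7,0,0,0,0]
    - [0.7,0,0,0,0]

```text
t: 5.55
tool_pos: [0.4579, 0.3605, 0.1311]
tool_rot: [0.88, 3.015, 0.002]
contact_force: [-0.6, -0.1, 0.7]
opening: 0.06
grip_force: 0.0
```

```bash
python3 -c "
from h import *
cT=wcam();im=save('wrist','w2.png').astype(int)
m=(im[:,:,2]>im[:,:,0]+70)&(im[:,:,2]>110);m[:,280:];m[:,:280]=0;m[:,360:]=0
vs,us=np.nonzero(m);print(vs.min(),vs.max())
for v in range(vs.min()+3,vs.max(),40):
  u=us[vs==v];print(v,u.min(),u.max(),wray(u.mean()+.5,v,.11,cT))
go((.456,.353,.08,147.1))
"
```

```text
104 342
107 309 317 [0.39377375 0.40100823 0.11      ]
147 308 317 [0.41089118 0.3897066  0.11      ]
187 308 317 [0.42964761 0.37765627 0.11      ]
227 308 317 [0.4501102  0.36450981 0.11      ]
267 309 317 [0.47268699 0.35036733 0.11      ]
307 308 317 [0.4971782  0.33427032 0.11      ]
at [0.4582 0.3606 0.1316] yaw 147.46 t 5.6
shift [-2.2 -7.7 51.6] spin 0.36
```

View pics/w2.png

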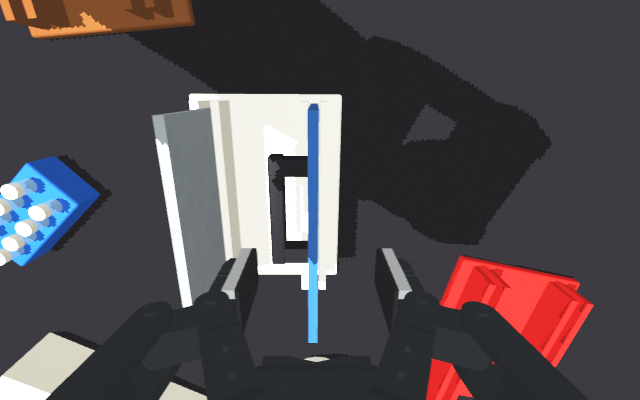

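Request:
servo_tool:
  increments:
    - [0.7,0,-1,25,0]
    - [0.7,0,0,25,0]
    - [0.7,0,0,0,0]
    - [0.3,0,0,0,0]
    - [0,0,0,0,0]
    - [0,0,0,0,0]
    - [0,0,0,0,0]
    - [0,0,0,0,0]
  force: 50

```text
t: 6.6
tool_pos: [0.4576, 0.3597, 0.0817]
tool_rot: [0.88, 3.014, 0.002]
contact_force: [-1.2, -1.3, 6.1]
opening: 0.0049
grip_force: 50.7
```

Gripped with a 5–6 mm opening. Lifting next.

Request:
servo_tool:
  increments:
    - [0,0,0,-10,0]
    - [0,0,0,-20,0]
    - [0,0,0,-30,0]
    - [0,0,0,-30,0]
    - [0,0,0,-30,0]
    - [0,0,0,-30,0]
    - [0,0,0,-10,0]
    - [0,0,0,0,0]

```text
t: 7.6
tool_pos: [0.457, 0.3594, 0.2411]
tool_rot: [0.88, 3.015, 0.002]
contact_force: [-0.1, 0.1, -2.2]
opening: 0.0051
grip_force: 49.5
```

```bash
python3 -c "
from h import *
o=get_obs();print(o['opening'],o['grip_force'],o['contact_force'])
go((.43,-.36,.24,147.4))
save('scene','s2.png')"
```

```text
0.0051005615157051565 49.533557295799255 [-0.08779174  0.1022063  -2.21667848]
at [0.457  0.3594 0.2411] yaw 147.46 t 7.6
shift [-3.642e+02 -6.210e+02  5.000e-01] spin 0.06
```

View pics/s2.png

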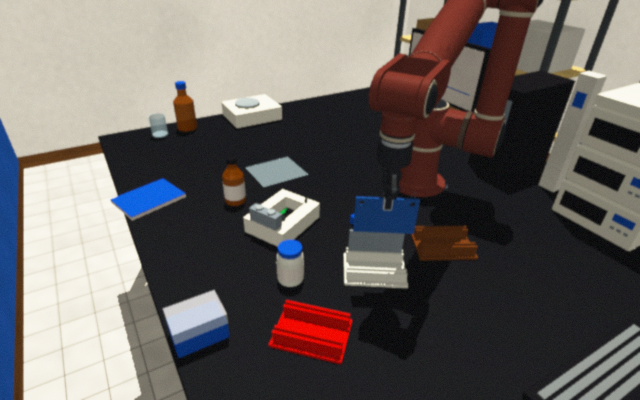

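Held and clear of the rack. Carrying it over to the mat.

Request:
servo_tool:
  increments:
    - [0,-12,-20,0,0]
    - [0,-25,-42,0,0]
    - [0,-25,-42,0,0]
    - [0,-25,-42,0,0]
    - [0,-25,-42,0,0]
    - [0,-25,-42,0,0]
    - [0,-25,-42,0,0]
    - [0,-25,-42,0,0]
    - [0,-25,-42,0,0]
    - [0,-25,-42,0,0]
    - [0,-25,-42,0,0]
    - [0,-25,-42,0,0]

```text
t: 9.15
tool_pos: [0.4377, -0.2032, 0.2388]
tool_rot: [-0.881, -3.013, -0.001]
contact_force: [0.9, 0.7, -2.6]
opening: 0.0055
grip_force: 49.5
```

Request:
servo_tool:
  increments:
    - [0,-25,-42,0,0]
    - [0,-25,-42,0,0]
    - [0,-25,-42,0,0]
    - [0,-12,-24,0,0]
    - [0,0,0,0,-8.1]
    - [0,0,0,0,-8.1]
    - [0,0,0,0,-8.1]
    - [0,0,0,0,-8.1]
    - [0,0,0,0,0]

```text
t: 10.28
tool_pos: [0.4315, -0.3741, 0.2394]
tool_rot: [-0.006, -3.14, -0.002]
contact_force: [-0.2, -0.8, -1.5]
opening: 0.005
grip_force: 49.6
```

```bash
python3 -c "
from h import *
o=get_obs();print(o['opening'],o['grip_force'],o['contact_force'])
go((.43,-.375,.0817-.007,180))"
```

```text
0.004985238986594257 49.571954011917114 [-0.16462584 -0.7718497  -1.51194839]
at [ 0.4315 -0.3741  0.2394] yaw 179.77 t 10.275
shift [  1.3  -1.2 164.7] spin -0.23
```

Request:
servo_tool:
  increments:
    - [0,0,0,20,0]
    - [0,0,0,30,0]
    - [0,0,0,30,0]
    - [0,0,0,30,0]
    - [0,0,0,25,0]
    - [0,0,0,15,0]
    - [0,0,0,10,0]
    - [0,0,0,2,0]
    - [0,0,0,0,0]

```text
t: 11.4
tool_pos: [0.4326, -0.3751, 0.0791]
tool_rot: [0.004, 3.141, -0.002]
contact_force: [-0.2, -0.1, -1.8]
opening: 0.0052
grip_force: 49.5
```

Request:
servo_tool:
  increments:
    - [0,0,0,1,0]
    - [0,0,0,1,0]
    - [0,0,0,1,0]
    - [0,0,0,0,0]

```text
t: 11.9
tool_pos: [0.4321, -0.3746, 0.0752]
tool_rot: [-0.004, -3.141, -0.0]
contact_force: [0.4, 0.3, -2.6]
opening: 0.0053
grip_force: 49.5
```

Request:
servo_tool:
  increments:
    - [0,0,0,1,0]
    - [0,0,0,1,0]
    - [0,0,0,0,0]

```text
t: 12.28
tool_pos: [0.4323, -0.3751, 0.0747]
tool_rot: [-0.004, -3.142, 0.001]
contact_force: [-3.0, 1.2, 5.2]
opening: 0.0052
grip_force: 50.7
```

Contact with the mat. Now I'll loosen the grip, tip the cover towards its underside (+y), and let it lean on the rear finger.

Request:
servo_tool:
  increments:
    - [0.25,0,0,0,0]
    - [0.25,0,0,0,0]
    - [0.25,0,0,0,0]
    - [0.25,0,6,0,0]
    - [0.25,0,6,0,0]
    - [0.25,0,6,0,0]
    - [0.25,0,6,0,0]
    - [0.25,0,6,0,0]
    - [0.25,0,5,0,0]
    - [0.25,0,0,0,0]

```text
t: 13.52
tool_pos: [0.4323, -0.3392, 0.0733]
tool_rot: [-0.003, -3.142, -0.0]
contact_force: [0.0, 0.2, 0.4]
opening: 0.0217
grip_force: 0.3
```

```bash
python3 -c "
from h import *
go((.43,-.34,.07,180))
a=save('wrist','w3.png');b=save('top','t3.png')
c=np.hstack([cv2.resize(a,(480,300)),cv2.resize(b[150:270,370:490],(300,300))])
cv2.imwrite('pics/c3.png',c[:,:,::-1])"
```

```text
at [ 0.4323 -0.3392  0.0733] yaw 179.88 t 13.525
shift [ 2.3 -0.8  3.3] spin -0.12
```

View pics/c3.png

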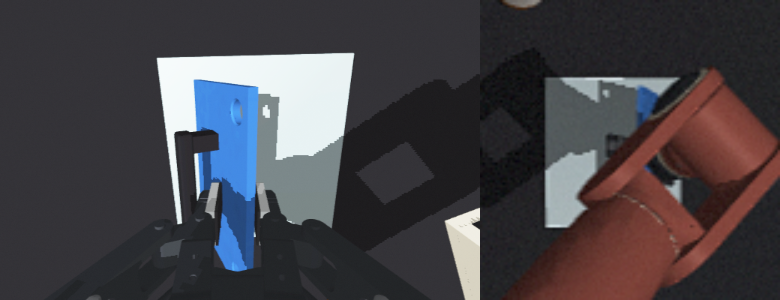

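The wrist view shows the cover leaning to the right on the rear finger, tilted about 25°, with the mat beneath. I'll open gradually so it reclines, then move the fingers away.

Request:
servo_tool:
  increments:
    - [0.4,0,3,2,0]
    - [0.5,0,3,4,0]
    - [0.6,0,3,6,0]
    - [0.7,0,3,6,0]
    - [0.8,0,3,6,0]
    - [0.9,0,3,4,0]
    - [1,0,2,0,0]
    - [1,0,0,0,0]

```text
t: 14.62
tool_pos: [0.4362, -0.325, 0.0524]
tool_rot: [0.003, 3.134, -0.019]
contact_force: [-4.8, -0.0, 22.8]
opening: 0.0854
grip_force: 10.4
```

```bash
python3 -c "
from h import *
go((.43,-.34,.07,180))
a=save('wrist','w4.png');b=save('scene','s4.png')
c=np.hstack([cv2.resize(a,(480,300)),cv2.resize(b[120:220,200:300],(300,300))])
cv2.imwrite('pics/c4.png',c[:,:,::-1])"
```

```text
at [ 0.4362 -0.325   0.0524] yaw 179.89 t 14.625
shift [  6.  -15.2 -17.5] spin -0.11
```

View pics/c4.png

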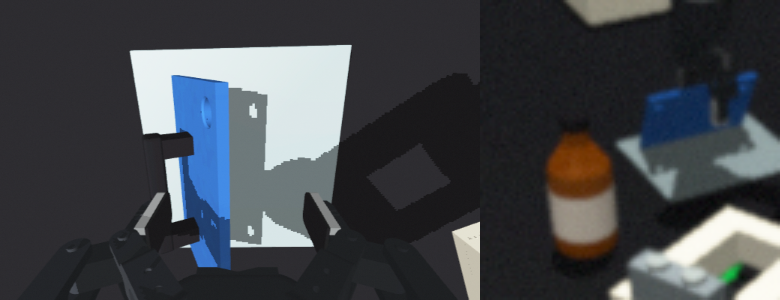

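The front finger is pressing on the handle bar (23 N), so I'll back up.

Request:
servo_tool:
  increments:
    - [1,0,0,-5,0]
    - [1,0,0,-5,0]
    - [1,0,0,-10,0]
    - [1,0,0,-8,0]
    - [1,0,0,0,0]

```text
t: 15.35
tool_pos: [0.4327, -0.32, 0.074]
tool_rot: [0.004, 3.141, -0.002]
contact_force: [0.1, 0.7, -0.2]
opening: 0.0851
grip_force: 0.0
```

```bash
python3 -c "
from h import *
go((.43,-.34,.07,180))
a=save('wrist','w5.png');b=save('scene','s5.png')
c=np.hstack([cv2.resize(a,(480,300)),cv2.resize(b[120:220,200:300],(300,300))])
cv2.imwrite('pics/c5.png',c[:,:,::-1])"
```

```text
at [ 0.4327 -0.32    0.074 ] yaw 179.86 t 15.35
shift [  2.6 -20.    4.1] spin -0.14
```

View pics/c5.png

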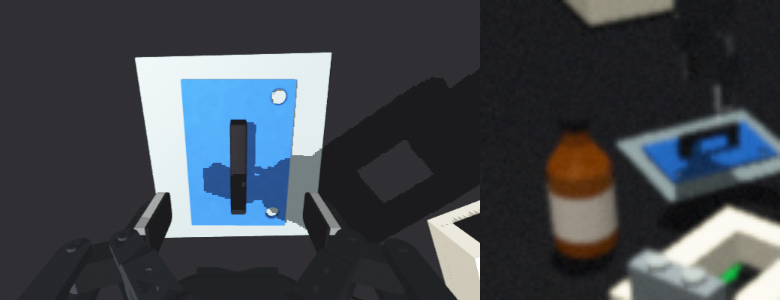

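The cover lies flat on the mat, handle up, with its holes at about (279,96) and (271,211) in this scaled crop, and the fingers are clear. Measuring it now.

```bash
cat >> h.py <<'E'
def cover(z,save_as=None):
    cT=wcam();im=get_image('wrist')
    if save_as: cv2.imwrite('pics/'+save_as,im[:,:,::-1])
    i=im.astype(int);m=((i[:,:,2]>i[:,:,0]+50)&(i[:,:,2]>60)).astype(np.uint8)
    cs,h=cv2.findContours(m,cv2.RETR_CCOMP,cv2.CHAIN_APPROX_NONE)
    k=max(range(len(cs)),key=lambda j:cv2.contourArea(cs[j]))
    P=np.array([wray(q[0][0]+.0,q[0][1]+.0,z,cT)[:2] for q in cs[k]],np.float32)
    r=cv2.minAreaRect(P*1000);print('rect',r)
    for j in range(len(cs)):
        if h[0][j][3]==k and cv2.contourArea(cs[j])>60:
            a=np.mean(cs[j].reshape(-1,2),axis=0);print('hole px',a,cv2.contourArea(cs[j]),wray(*a,z,cT))
    return cT
E
python3 -c "
from h import *
cover(.009)
go((.43,-.32,.2,180))"
```

```text
rect ((433.30419921875, -317.90032958984375), (100.57599639892578, 150.2318878173828), 89.86346435546875)
hole px [361.85365854 282.73170732] 161.5 [ 0.49140795 -0.28269175  0.009     ]
hole px [316.73702422 222.79930796] 2833.5 [ 0.44020587 -0.31799476  0.009     ]
hole px [370.33333333 129.31578947] 331.5 [ 0.37308267 -0.28242631  0.009     ]
at [ 0.4321 -0.3195  0.073 ] yaw 179.86 t 15.5
shift [   2.2   -0.5 -127. ] spin -0.14
```

Request:
servo_tool:
  increments:
    - [1,0,0,-40,0]
    - [1,0,0,-40,0]
    - [1,0,0,-40,0]
    - [1,-14,38,-10,0]
    - [1,-14,39,0,0]
    - [1,-14,39,0,0]
    - [1,-14,39,0,0]
    - [1,-14,39,0,-5]
    - [1,-14,39,0,-5]
    - [1,-14,39,0,-5.5]
    - [1,-14,39,0,-5.5]
    - [1,0,0,0,-5.6]

```text
t: 17.0
tool_pos: [0.5235, -0.0012, 0.2027]
tool_rot: [0.729, -3.055, -0.001]
contact_force: [-0.6, -0.4, 0.0]
opening: 0.0853
grip_force: 0.0
```

Request:
servo_tool:
  increments:
    - [1,0,0,0,0]
    - [1,0,0,0,0]
    - [1,0,0,0,0]

```text
t: 17.38
tool_pos: [0.5237, -0.0042, 0.2032]
tool_rot: [0.716, -3.059, -0.0]
contact_force: [-0.2, -0.8, -0.7]
opening: 0.0857
grip_force: 0.0
```

```bash
python3 -c "
from h import *
go((.5455,-.0097,.2,206.6))
c,M=wcam();np.savez('w6.npz',M=M)
im=save('wrist','w6.png')
s=np.array([.5455,-.0097,.055]);a=np.radians(26.6);ex=np.array([np.cos(a),np.sin(a),0]);ey=np.array([-ex[1],ex[0],0])
for i in(-1,1):print(wproj(s+ex*.06*i+ey*.036),wproj(s+ex*.06*i+ey*.036+[0,0,.017]))
x=[wproj(s+ex*(.018+.1*i)+ey*.075*j) for i,j in((-1,-1),(-1,1),(1,1),(1,-1))];print(x)
"
```

```text
at [ 0.5237 -0.0042  0.2032] yaw -153.64 t 17.375
shift [-17.1 -14.6   3.2] spin -0.24
[337.55912344 135.98059589] [338.83641236 138.57417409]
[335.46130968 250.23806762] [336.47178134 258.42915563]
[array([216.46763296, 112.11749915]), array([380.72290214, 111.47650155]), array([369.40127515, 296.21593577]), array([235.63441346, 296.6876848 ])]
```

View pics/w6.png

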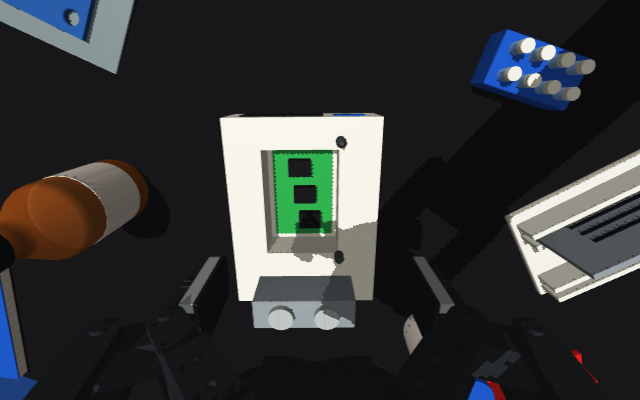

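The wrist view shows deck corners at about (220,117), (384,117), (374,299) and (239,300), and pins at (341,142) and (339,257). I'll fit the seat pose.

```bash
python3 -c "
from h import *
from scipy.optimize import least_squares
M=np.load('w6.npz')['M'];cT=(get_calibration('wrist'),M)
im=cv2.imread('pics/w6.png');g=cv2.cvtColor(im,6).astype(int)
for (u,v) in((341,142),(339,257)):
  w=g[v-10:v+11,u-10:u+11];print('\n'.join(' '.join('%3d'%x for x in r[4:17]) for r in w[3:18]))
  print()
c=np.array([[220.5,117],[384,117],[374,299.5],[239,300]],np.float32)
c=cv2.cornerSubPix(g.astype(np.uint8),c.reshape(-1,1,2),(4,4),(-1,-1),(3,50,.01)).reshape(-1,2);print(c)
np.save('c6.npy',c)
for q in c:print(wray(*q,.055,cT))
for q in((341,142),(339,257)):
  for z in(.055,.072):print(q,z,wray(*q,z,cT))
def f(p):
  e=np.array([np.cos(p[2]),np.sin(p[2]),0]);n=np.array([-e[1],e[0],0]);s=np.array([p[0],p[1],.055])
  return np.concatenate([wproj(s+e*(.018+.1*i)+n*.075*j,cT)-q for (i,j),q in zip(((-1,-1),(-1,1),(1,1),(1,-1)),c)])
r=least_squares(f,[.545,-.01,.46]);print(r.x,np.degrees(r.x[2]),r.fun.round(1))
p=r.x;e=np.array([np.cos(p[2]),np.sin(p[2]),0]);n=np.array([-e[1],e[0],0]);s=np.array([p[0],p[1],.055])
for i in(-1,1):
  for z in(0,.017):print(wproj(s+e*.06*i+n*.036+[0,0,z],cT))
"
```

```text
246 245 245 244 244 236 227 244 245 245 246 245 245
246 245 231 141  84  45  69  94 182 245 245 245 245
245 230 130  50  53  53  50  48  67 183 245 245 245
238 178  49  54  56  54  52  50  46  96 205 245 245
227  83  53  55  58  58  56  51  48  45  59 180 245
222  45  51  56  57  59  59  57  51  46  50 175 245
178  47  51  57  58  61  62  59  53  48  41 169 244
225  55  48  52  57  65  74  70  59  44  38  67 189
232 131  45  50  57  68  84  85  73  41  35  66 189
232 130  42  43  48  64  83  86  72  31  41  92 201
245 226  77  39  40  46  55  59  50  30  51 180 245
245 230 122  62  34  33  31  30  31  53 105 201 245
245 245 245 225  67  48  35  43  65 100 198 245 245
245 245 244 245 245 227 125 140 132 136 200 245 245
229 227 222 223 233 245 245 229 138 197 245 245 244

101 102 102  92  74  71  87 112 130 131 132 131 131
101 101  88  53  31  28  30  30  65 115 131 131 131
101  84  40  30  30  30  31  31  29  79 131 130 131
122  84  28  32  32  31  31  31  30  48 100 131 132
115  63  30  32  32  31  31  31  30  40  87 131 132
113  62  30  30  33  31  31  33  31  31  79 131 131
115  63
[... 422 characters left out ...]
31 132 124 109 117 131 132 131 130 131

[[219.31644 117.62278]
 [383.49988 116.35407]
 [372.31528 299.47855]
 [238.65103 300.42062]]
[ 0.50909143 -0.10943316  0.055     ]
[0.44113915 0.0250819  0.055     ]
[0.61966721 0.11519239 0.055     ]
[ 0.68758825 -0.01911114  0.055     ]
(341, 142) 0.055 [0.47918353 0.00110239 0.055     ]
(341, 142) 0.072 [ 0.47747102 -0.00128317  0.072     ]
(339, 257) 0.055 [0.58844639 0.05642662 0.055     ]
(339, 257) 0.072 [0.58035772 0.05081254 0.072     ]
[ 0.54827959 -0.00519888  0.46791434] 26.809516978185318 [ 0.4 -0.  -0.4 -0.  -0.2 -0.   0.2 -0. ]
[340.18469714 140.75434325]
[341.61094307 143.61276906]
[338.22429329 253.98116798]
[339.37367941 262.32751409]
```

The seat fits to 0.4 px: (0.5483, -0.0052), yaw 26.8°, and the pins agree. Back to the cover's handle.

```bash
python3 -c "
from h import *
go((.4333,-.318,.2,179.86))"
```

```text
at [ 0.5237 -0.0041  0.2032] yaw -153.63 t 17.425
shift [ 220.4 -241.     3.2] spin 26.51
```

Request:
servo_tool:
  increments:
    - [1,27,-30,0,0]
    - [1,27,-30,0,0]
    - [1,28,-30,0,0]
    - [1,28,-30,0,0]
    - [1,28,-30,0,0]
    - [1,28,-30,0,0]
    - [1,27,-30,0,0]
    - [1,27,-31,3,0]
    - [0.7,0,0,0,8.9]
    - [0.7,0,0,0,8.8]
    - [0.7,0,0,0,8.8]
    - [0.7,0,0,0,0]

```text
t: 18.92
tool_pos: [0.4339, -0.3178, 0.2003]
tool_rot: [0.0, -3.142, -0.0]
contact_force: [0.2, -0.7, -0.1]
opening: 0.0598
grip_force: 0.0
```

Request:
servo_tool:
  increments:
    - [0.7,0,0,0,0]
    - [0.7,0,0,30,0]
    - [0.7,0,0,40,0]
    - [0.7,0,0,35,0]
    - [0.7,0,0,0,0]
    - [0.7,0,0,0,0]

```text
t: 19.68
tool_pos: [0.4349, -0.3181, 0.0968]
tool_rot: [0.0, 3.14, -0.002]
contact_force: [0.5, -0.2, 0.6]
opening: 0.0596
grip_force: 0.0
```

```bash
python3 -c "
from h import *
cover(.009)
go((.4333,-.318,.015,179.86))"
```

```text
rect ((433.54736328125, -317.869384765625), (100.6106185913086, 150.22447204589844), 89.92939758300781)
hole px [356.41025641 263.87179487] 145.5 [ 0.49149022 -0.28262275  0.009     ]
hole px [314.73003802 206.8365019 ] 2293.5 [ 0.439433   -0.31816748  0.009     ]
hole px [363.73584906 121.83018868] 278.5 [ 0.37304394 -0.28226314  0.009     ]
at [ 0.4352 -0.3185  0.0975] yaw 179.99 t 19.725
shift [ 2.1  0.7 82.5] spin 0.13
```

Consistent to 0.3 mm. Descending and gripping the bar.

Request:
servo_tool:
  increments:
    - [0.5,1.5,0.5,25,0]
    - [0.5,0,0,25,0]
    - [0.5,0,0,20,0]
    - [0.5,0,0,12,0]
    - [0.5,0,0,0,0]
    - [0.3,0,0,0,0]
    - [0,0,0,0,0]
    - [0,0,0,0,0]
    - [0,0,0,0,0]
    - [0,0,0,0,0]
  force: 60

```text
t: 20.98
tool_pos: [0.4336, -0.3179, 0.0149]
tool_rot: [0.001, 3.14, -0.003]
contact_force: [-0.4, 0.5, 6.7]
opening: 0.0126
grip_force: 59.5
```

Request:
servo_tool:
  increments:
    - [0,0,0,-10,0]
    - [0,0,0,-25,0]
    - [0,0,0,-40,0]
    - [0,0,0,-40,0]
    - [0,0,0,-40,0]
    - [0,0,0,-40,0]
    - [0,0,0,-10,0]
    - [0,0,0,0,0]

```text
t: 21.98
tool_pos: [0.4325, -0.3167, 0.2178]
tool_rot: [-0.001, -3.141, -0.0]
contact_force: [-0.5, -0.0, -2.7]
opening: 0.013
grip_force: 58.7
```

```bash
python3 -c "
from h import *
o=get_obs();print(o['opening'],o['grip_force'],o['contact_force'])
go((.5483,-.0052,.22,206.8))"
```

```text
0.01302118861584623 58.715611696243286 [-0.50575534 -0.00876454 -2.73877771]
at [ 0.4325 -0.3167  0.2178] yaw 179.96 t 21.975
shift [-115.6  311.6   -2.2] spin -26.84
```

Request:
servo_tool:
  increments:
    - [0,-6,16,0,0]
    - [0,-13,35,0,0]
    - [0,-13,35,0,0]
    - [0,-13,35,0,0]
    - [0,-13,35,0,0]
    - [0,-13,35,0,0]
    - [0,-13,35,0,0]
    - [0,-13,35,0,0]
    - [0,-12,35,0,0]
    - [0,-6.5,15.5,0,-9]
    - [0,0,0,0,-9]
    - [0,0,0,0,-8.8]

```text
t: 23.48
tool_pos: [0.547, -0.0038, 0.2156]
tool_rot: [0.736, -3.05, -0.003]
contact_force: [0.3, 0.5, -2.0]
opening: 0.013
grip_force: 58.8
```

Request:
servo_tool:
  increments:
    - [0,0,0,20,0]
    - [0,0,0,30,0]
    - [0,0,0,20,0]
    - [0,0,0,0,0]
    - [0,0,0,0,0]
    - [0,0,0,0,0]

```text
t: 24.22
tool_pos: [0.5494, -0.0056, 0.1499]
tool_rot: [-0.726, 3.054, -0.001]
contact_force: [0.7, 0.0, -1.4]
opening: 0.0126
grip_force: 58.8
```

```bash
python3 -c "
from h import *
go((.5483,-.0052,.1,206.8))
z=pose()[0][2]-.012+.006
cover(z)
go((.5483,-.0052,.1,206.8))
"
```

```text
at [ 0.5494 -0.0056  0.1499] yaw -153.26 t 24.225
shift [ 0.9  0.9 49.9] spin -0.06
rect ((529.4903564453125, -14.625282287597656), (105.4533462524414, 101.12226104736328), 26.751506805419922)
hole px [389.54320988 139.82716049] 621.5 [ 4.79249888e-01 -4.01582437e-04  1.43853146e-01]
at [ 0.5493 -0.0057  0.1498] yaw -153.26 t 24.275
shift [ 0.8  0.9 49.8] spin -0.06
```

The visible hole agrees with the pose to 0.3 mm. I'll correct and lower to just above the pins.

Request:
servo_tool:
  increments:
    - [0,0.8,0.8,15,0]
    - [0,0,0,20,0]
    - [0,0,0,14,0]
    - [0,0,0,0,0]
    - [0,0,0,0,0]

```text
t: 24.9
tool_pos: [0.5475, -0.0052, 0.0994]
tool_rot: [-0.727, 3.056, -0.0]
contact_force: [-0.1, -0.1, -1.8]
opening: 0.0131
grip_force: 58.8
```

Request:
servo_tool:
  increments:
    - [0,0,0,0,0]

```text
t: 25.02
tool_pos: [0.548, -0.0053, 0.1002]
tool_rot: [-0.727, 3.055, -0.001]
contact_force: [0.1, 0.3, -1.7]
opening: 0.0125
grip_force: 58.8
```

```bash
python3 -c "
from h import *
for _ in range(3):
  go((.5483,-.0052,.067,206.8)); get_image('top')
cT=wcam();im=save('wrist','w8.png').astype(int)
z=pose()[0][2]-.012+.006
cover(z)
# dark pin blob seen through hole
"
```

```text
at [ 0.548  -0.0053  0.1002] yaw -153.24 t 25.025
shift [-0.3 -0.  33.2] spin -0.04
at [ 0.548  -0.0053  0.1002] yaw -153.24 t 25.075
shift [-0.3 -0.1 33.2] spin -0.04
at [ 0.5479 -0.0052  0.1001] yaw -153.24 t 25.125
shift [-0.4 -0.1 33.1] spin -0.04
rect ((527.3203735351562, -14.169883728027344), (104.70327758789062, 100.50069427490234), 26.7684383392334)
hole px [389.82278481 140.17721519] 621.5 [4.77603538e-01 2.20396533e-04 9.38431232e-02]
```

```bash
python3 -c "
from h import *
a=np.radians(26.8);e=np.array([np.cos(a),np.sin(a),0]);n=np.array([-e[1],e[0],0])
p=np.array([.5483,-.0052,.072])-.06*e+.036*n;print(wproj(p),wproj(p-[0,0,.017]))
g=cv2.cvtColor(cv2.imread('pics/w8.png'),6)
print('\n'.join(' '.join('%3d'%x for x in r) for r in g[124:158:2,374:408:2]))"
```

```text
[379.34473847 135.68986184] [373.8449782  131.88164938]
 96  95  96  95  96  94  93  91  91  92  92  94  94  95  94  95  94
 95  96  95  96  95  93  70  58  50  62  62  62  63  88  91  91  92
 94  94  95  97  89  57 116 144 141 142 142 143  74  63  68  91  90
 94  96  95  78  54  34 140 142 142 142 143 142 142  71  61  73  92
 95  94  86  56  36  33 106 141 142 141 140 140 141 141  38  70  77
 95  92  57  42  38  33  95 142 141 142 141 141 141 143 115  41  72
 94  84  52  43  37  43 142 140 142 140 142 141 142 141 125  34  74
 94  65  32  33  33 146 149 141 144 236 141 142 141 141 125  37  70
 92  58  32  32 184 249 249 236 210 249 249 148 142 141 125  39  71
 89  76 106 143 249 249 249 249 249 248 248 235 141 142 121  39  74
 92  83 140 210 249 249 248 248 248 248 248 149 141 140  75  45  80
 94  68 144 249 248 248 248 248 248 248 248 248 233 126  44  60  83
 95  80 195 248 248 248 248 248 248 248 247 235 132  47  38  85  88
 94  91  76 248 248 248 248 248 248 248 248 236  49  49  82  86  93
 94  94  83 100 234 248 248 248 247 247 167  50  50  84  89  93  93
 94  94  93  85  77  52  47  48  47  48  51  63  89  90  92  93  93
 93  93  93  92  91  85  86  86  88  88  89  89  93  94  95  93  94
```

The pin shows through the hole where predicted. Lowering slowly.

Request:
servo_tool:
  increments:
    - [0,-0.3,0,5,0]
    - [0,0,0,5,0]
    - [0,0,0,4,0]
    - [0,0,0,3,0]
    - [0,0,0,3,0]
    - [0,0,0,0,0]

```text
t: 26.02
tool_pos: [0.5474, -0.005, 0.079]
tool_rot: [0.727, -3.056, -0.0]
contact_force: [0.0, -0.4, -1.2]
opening: 0.013
grip_force: 58.8
```

Request:
servo_tool:
  increments:
    - [0,0,0,3,0]
    - [0,0,0,3,0]
    - [0,0,0,2,0]
    - [0,0,0,2,0]
    - [0,0,0,0,0]

```text
t: 26.65
tool_pos: [0.5474, -0.005, 0.0691]
tool_rot: [0.727, -3.056, -0.0]
contact_force: [-0.3, 1.3, -1.2]
opening: 0.013
grip_force: 58.8
```

Over the pins with no lateral force. Continuing down to contact.

Request:
servo_tool:
  increments:
    - [0,0,0,1,0]
    - [0,0,0,1,0]
    - [0,0,0,0.5,0]
    - [0,0,0,0,0]

```text
t: 27.15
tool_pos: [0.5476, -0.005, 0.0669]
tool_rot: [-0.727, 3.056, -0.0]
contact_force: [-0.3, 0.4, -1.8]
opening: 0.013
grip_force: 58.9
```

Request:
servo_tool:
  increments:
    - [0,0,0,0.5,0]
    - [0,0,0,0.5,0]
    - [0,0,0,0.5,0]
    - [0,0,0,0,0]

```text
t: 27.65
tool_pos: [0.5477, -0.0051, 0.0668]
tool_rot: [0.727, -3.056, -0.0]
contact_force: [-5.9, -0.3, 7.8]
opening: 0.0126
grip_force: 60.2
```

Home on the deck: z matches 0.067 and there is an 8 N reaction. Releasing and withdrawing straight up.

Request:
servo_tool:
  increments:
    - [0.2,0,0,-1,0]
    - [0.5,0,0,0,0]
    - [0.5,0,0,0,0]
    - [0.5,0,0,-10,0]
    - [0.5,0,0,-30,0]
    - [0.5,0,0,-40,0]
    - [0.5,0,0,-40,0]
    - [0.5,0,0,0,0]
    - [0.5,0,0,0,0]
    - [0.5,0,0,0,0]

```text
t: 28.9
tool_pos: [0.5466, -0.0049, 0.1845]
tool_rot: [0.726, -3.054, -0.002]
contact_force: [0.1, -0.9, 0.2]
opening: 0.0426
grip_force: 0.0
```

```bash
python3 -c "
from h import *
o=get_obs();print(o['opening'],o['contact_force'])
cover(.061,'w9.png');go((.5483,-.0052,.067,206.8))"
```

```text
0.04256563478985507 [ 0.10379075 -0.85476541  0.22798803]
rect ((547.7067260742188, -3.7201995849609375), (148.97628784179688, 100.12669372558594), 26.76309585571289)
hole px [315.43534483 195.98706897] 1910.0 [ 0.55301116 -0.00095738  0.061     ]
hole px [357.14583333 121.5       ] 234.0 [0.47792674 0.00067856 0.061     ]
at [ 0.5466 -0.0049  0.1845] yaw -153.25 t 28.95
shift [ -1.7  -1.2 117.5] spin -0.05
```

The cover measures 149 x 100 mm at deck height, 1.6 mm from the seat, yaw 26.8°. Handing in.

```bash
python3 -c "
from station import finish_job
print(finish_job())"
```

```text
the job is handed in; nothing more can be done
None
```

The cover is refitted on the instrument, flat on the deck with both pins through its holes and the handle up; I let go and handed the job in at about 29 s, but no verdict came back; my last measurement put it 1.6 mm from the seat.

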